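Set out the baking things

ROBOT

A 6-joint arm with a two-finger parallel gripper is mounted at the origin on the work surface. World frame = base frame: x ahead of the robot, y to its left, z up, the work surface at z = 0. Lengths are in m, angles in rad, forces in N, time in s.
With the tool pointing down it reaches from about 0.325 to 0.775 m from the base axis. Payload 5.5 kg.
Tool frame: the origin (TCP) lies at the centre of the arm's flange, where the gripper is bolted on; the fingertips stand 173 mm ahead of it and the grasp point (between the pads) lies 155 mm ahead of it (r.hold_point_z is the distance from the TCP to the grasp point, in m); z points along the fingers, y is the line along which they close (so a half turn about z gives the same grasp; the last joint's range is limited). The gripper opens to 85 mm and grips with 20 to 120 N. Pads are 22 mm wide; open, the fingers measure 114 mm over their backs; the gripper's body (76 mm by 85 mm) begins 54 mm behind the grasp point. The pads swing forward as they close: fully open they stand 13 mm farther back than shut.
Start: joints at [-1.349, 0.091, 1.231, -0, 1.82, -0.057], TCP at [0.165, -0.577, 0.405] pointing down, gripper open.
Joint ranges: [-2.87, 2.87], [-0.86, 2.18], [0.17, 2.46], [-1.51, 4.65], [0.06, 2.69], [-2.65, 2.65]. Speed limits (rad/s): [2.57, 2.57, 3.01, 3.14, 3.14, 3.14].

INTERFACE

Orientations are given as [roll, pitch, yaw] about the fixed x, y, z axes, in that order (R = Rz(yaw) Ry(pitch) Rx(roll)).
In Python, from bench import r gives the robot as it stands.
- The arm moves only by the shell command python3 -m creep 'ROWS' [FORCE]. ROWS is text: rows parted by semicolons, each of 7 numbers parted by spaces: the finger opening in mm, from 0 to 85.4, then the shift along the world's x, y, z in mm, then the turn, a rotation vector about the world's x, y, z in degrees. A call has exactly 10 rows; each row shifts and turns the commanded pose from where the row before left it; what a row does not reach is not made up. A row lasts 1/12 s, in which the tool goes at most 41.7 mm and 7.16 degrees, less where a joint would pass 70% of its speed; a pose out of reach is approached as far as the arm can. A call is refused whole if a number of a shift passes 41.7 or a number of a turn 7.16, either way. A call with a gripper value outside its range is refused whole. The fingers move at their own pace and stop on an object; FORCE is the grip in N (left out, the last holds). Time passes only in rows, so rows that do not move let the fingers close, or fill a call up. It gives the time, the measured TCP pose, the force, the opening and the grip force at its end, in the units of the state.
- r.state(): the state, without advancing time (a new reading comes with each control period).
- r.read_camera(name): name is "scene" or "top" or "wrist"; returns a dict with "color" (400x640x3 uint8, red, green, blue), "range_z" (400x640 float32, m along the optical axis (not along the pixel's ray), 0 where there is no reading), "mtx" (3x3 intrinsics, pixels), "D" ([k1, k2, p1, p2, k3] as OpenCV has them; the pictures are not rectified), "extrinsics" (4x4, takes a point from camera to world coordinates). Camera axes: x right, y down, z forward; pixel columns grow to the right and rows downward; lengths in m; the calibration is good to about 2 mm. A picture is of the moment at which its call begins.
- r.close_job(): hands the job in; it is judged then, once.
The state is a dict: "time": time; "joint_positions": joint angles; "dq": joint speeds; "tau": joint torques, N m; "eef_pos": TCP position; "tcp_rot": TCP orientation; "contact_force": force on the tool from outside, world axes, zero at the start; "torque": the same for the moment, N m; "width": finger opening in m; "gripper_force": force on a finger pad.
Only numpy, scipy, OpenCV 4.12 (cv2) and the standard library are available. Lean on these libraries where they do the work, as an engineer would, in place of code of your own. Each camera call takes 0.05 s, during which the arm holds its last target. There are 200 camera calls.

TASK

Get the worktop ready for baking: stand the blue tin on the worktop exactly midway between the large aluminium bowl and the white flour canister, put the red timer on the middle of the tin's lid, dial up, and nest the small aluminium bowl upright in the middle of the large one. Lay the green spatula flat on the wooden board, directly to the left of the steel bench scraper as the robot sees it (the robot looks along +x, so left is +y): parallel to the scraper, their middles level with each other, and with about a finger's width (15 to 20 mm) between the spatula's head and the scraper. Leave the scraper, the yellow tin and the orange spatula where they are.

Things in the scene. Friction and masses are not known exactly. Their poses are not given: they have to be found in the camera images.
- large_bowl: Large open bowl of bare aluminium, fixed to the worktop: rim 184 mm across, 60 mm high, foot 100 mm across, wall 3 mm, flat inner floor 94 mm across and 4 mm above the worktop; inside it widens to about 158 mm across at 22 mm height. Origin: centre of its underside, z up (round, its yaw does not matter).
- canister: White ceramic flour canister with a blue band and a wooden lid, fixed: 92 mm diameter, 102 mm high. Origin: centre of its underside, z up. It stands 310 mm from the large bowl, centre to centre; which of the two is on the left varies.
- board: Pale wooden board lying flat, fixed: 270 mm along its x, 190 mm along its y, 18 mm thick. Origin: centre of its underside, z up. It lies to the robot's left or right, with its x axis roughly along world +x. A black rubber mat of 4 mm on the other side carries the two spatulas.
- scraper: Steel bench scraper lying loose and flat on the board: 130 mm along its x by 85 mm along its y; on its -y (right) side a black handle 26 mm wide and 20 mm high, the rest a steel blade 3 mm thick. Origin: centre of its 130 x 85 mm outline, at its underside, z up. Its x axis points roughly along world +x. Must not be shifted.
- blue_tin: Blue square tin with closed flat lid, loose: body 60 x 60 mm, lid 62 x 62 mm (the top 10 mm), 45 mm high, about 200 g. Origin: centre of its underside; x and y are square to its sides, z up.
- timer: Round red kitchen timer with a white dial and a low red knob on top, loose: 56 mm diameter, body 24 mm high, 31 mm with its 26 mm wide knob, about 90 g. Origin: centre of its underside, z up (dial up).
- small_bowl: Small open bowl of bare aluminium, loose: rim 64 mm across, 60 mm across at 16 mm height, foot 40 mm across, 48 mm high, wall 3 mm, about 80 g. Origin: centre of its underside, z up. Can be gripped across its outside near the rim.
- green_spatula: Green spatula lying flat, loose, 250 mm long along its x, about 90 g: handle 20 mm wide and 16 mm high from x = -125 to +40 mm, then a head 50 mm wide and 10 mm high to x = +125 mm. Origin: middle of its length, at its underside, under the handle; z up. It starts on the rubber mat (4 mm above the worktop), head roughly towards +x.
- orange_spatula: Orange spatula of the same shape as the green one, loose on the rubber mat beside it (their centre lines about 80 mm apart). Same origin and axes. Must not be shifted.
- yellow_tin: Yellow square tin of the same shape as the blue one, loose. Same origin and axes. Must not be shifted.
Things that resemble listed ones, but are neither listed nor needed, are in the scene too. There is more than one size of the timer; the job needs the smallest. Of the things that look like the blue_tin, the smallest one is meant.

How it is judged:
By the outcome, as a careful person would: the job done as asked, in the order asked, and still so for the second after the job is handed in, with the robot touching nothing.
It also fails if it takes over 112 s, if anything falls off the work surface, if the arm or the gripper's body presses on something with over 40 N, if the wrist force passes 120 N, or if a joint passes its speed limit or range.

## Working session

There is one attempt and no reset: what is moved stays moved. The work goes in short steps, Python scripts to look and compute and a shell command to move; the robot and the scene stay as the last step left them, time stands still between calls to the robot, and variables do not carry over. Pictures are saved under pics/ and viewed, at most 14 in all, crops included, and the job is handed in when it is done.

```bash
ls; mkdir -p pics; cat > h.py <<'E'
import numpy as np, cv2
from bench import r
def cap(n,f):
    c=r.read_camera(n); np.savez('last_'+n+'.npz',**{k:np.array(v) for k,v in c.items()})
    cv2.imwrite(f,cv2.cvtColor(c['color'],cv2.COLOR_RGB2BGR)); return c
def load(n): return np.load('last_'+n+'.npz')
def ray(c,uv):
    p=cv2.undistortPoints(np.array(uv,float).reshape(-1,1,2),c['mtx'],c['D']).reshape(-1,2)
    return np.c_[p,np.ones(len(p))]
def at_z(c,uv,z):
    E=c['extrinsics']; d=ray(c,uv)@E[:3,:3].T; o=E[:3,3]
    return o+d*((z-o[2])/d[:,2])[:,None]
def cloud(c):
    h,w=c['range_z'].shape; u,v=np.meshgrid(np.arange(w),np.arange(h))
    d=ray(c,np.c_[u.ravel(),v.ravel()])*c['range_z'].ravel()[:,None]
    P=d@c['extrinsics'][:3,:3].T+c['extrinsics'][:3,3]; P[c['range_z'].ravel()==0]=np.nan
    return P.reshape(h,w,3)
E
python3 - <<'E'
from h import *
for n in('scene','top'):
    c=cap(n,f'pics/{n}0.png'); print(n,c['extrinsics'].round(3).tolist())
s=r.state(); print({k:s[k] for k in('time','eef_pos','tcp_rot','width')}, r.hold_point_z)
E
```

```text
pics
scene [[-0.848, 0.444, -0.289, 0.77], [0.53, 0.718, -0.452, 0.481], [0.007, -0.536, -0.844, 0.975], [0.0, 0.0, 0.0, 1.0]]
top [[0.008, -0.994, 0.111, 0.34], [-1.0, -0.008, -0.0, 0.006], [0.001, -0.111, -0.994, 1.032], [0.0, 0.0, 0.0, 1.0]]
{'time': 0.1, 'eef_pos': array([ 0.16509252, -0.57690675,  0.40364819]), 'tcp_rot': array([-3.13981190e+00, -7.08834121e-05,  2.78728142e-01]), 'width': 0.08524502367935387} 0.1547
```

View pics/top0.png

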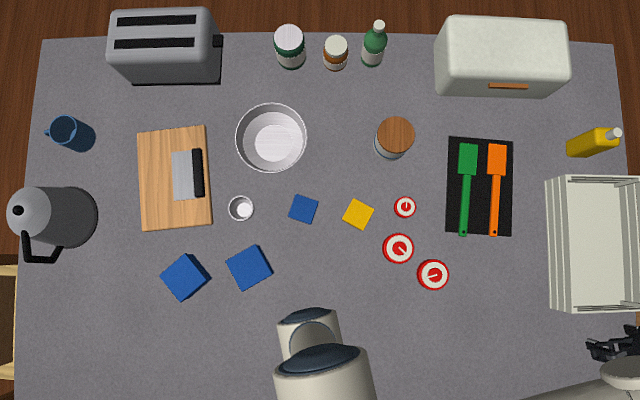

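View pics/scene0.png

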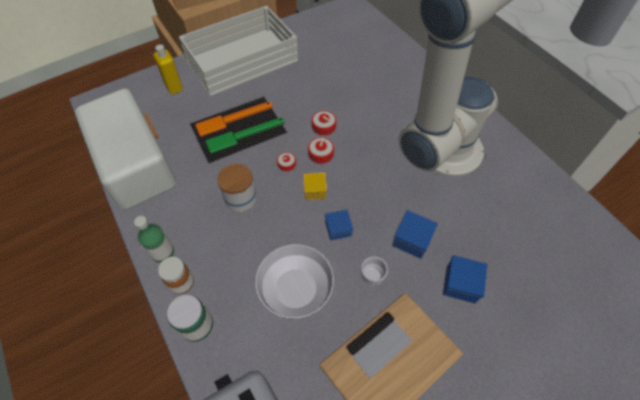

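Top view: the blue candidates are at (303,208), (249,267) and (184,277). The one at (303,208) is clearly the smallest, so it is the one meant. The red timers are at (405,206), (398,248) and (433,274), and the smallest is at (405,206). The large bowl is at (271,137), canister (394,137), small bowl (240,208), scraper (187,174) and green spatula (466,190). Next I'll measure them and confirm in a crop.

```bash
cat > m.py <<'E'
from h import *
c=load('top'); P=cloud(c); im=cv2.cvtColor(c['color'],cv2.COLOR_RGB2HSV)
H,S,V=[im[...,i].astype(int) for i in range(3)]
def box(u0,v0,u1,v1):
    m=np.zeros(H.shape,bool); m[v0:v1,u0:u1]=1; return m
def rect(name,m,z0,z1):
    q=m&(P[...,2]>z0)&(P[...,2]<z1); X=P[q]
    (a,b,t)=cv2.minAreaRect((X[:,:2]*1000).astype(np.float32))
    print(name,len(X),'ctr',np.round(a,1),'size',np.round(b,1),'ang',round(t,1),'z',np.median(X[:,2]).round(4))
    return X
for n,b in dict(blue=(283,188,325,228),blueB=(222,240,278,295),blueC=(155,250,212,305)).items():
    rect(n,box(*b)&(H>100)&(H<125)&(S>120),.03,.2)
rect('yellow',box(335,190,380,235)&(H>18)&(H<32)&(S>150),.035,.06)
for n,b in dict(timer=(390,192,420,222),tB=(378,230,418,268),tC=(412,255,455,295)).items():
    rect(n,box(*b)&(((H<8)|(H>172))&(S>120)|(V>180)&(S<60)),.012,.2)
rect('small',box(220,188,260,228),.038,.06)
rect('large',box(225,95,315,180),.052,.07)
rect('canister',box(365,110,420,165),.095,.12)
rect('board',box(125,115,220,240)&(S>60),.012,.03)
rect('scrH',box(180,135,212,210)&(V<70),.028,.05)
rect('scrBl',box(165,140,200,210)&(S<45)&(V>90),.015,.03)
rect('green',box(450,130,482,245)&(H>45)&(H<90)&(S>100),.005,.04)
rect('orange',box(482,130,515,245)&(H>3)&(H<20)&(S>150),.005,.04)
cv2.imwrite('pics/crop1.png',cv2.resize(cv2.cvtColor(c['color'][120:300,130:520],cv2.COLOR_RGB2BGR),(780,360)))
E
python3 m.py
```

```text
blue 585 ctr [443.4  58.3] size [61.2 60.9] ang 71.2 z 0.0441
blueB 1258 ctr [297.  188.1] size [85.6 85.5] ang 30.2 z 0.0618
blueC 1328 ctr [269.9 350. ] size [87.3 87.5] ang 41.2 z 0.0612
yellow 597 ctr [431.1 -79.3] size [60.9 62.3] ang 61.8 z 0.0439
timer 335 ctr [ 451.8 -202.7] size [54.  52.1] ang 88.0 z 0.0243
tB 715 ctr [ 346.9 -182.2] size [75.7 76.2] ang 0.3 z 0.0345
tC 747 ctr [ 283.2 -260.3] size [99.1 77.4] ang 80.8 z 0.0345
small 124 ctr [443.6 216. ] size [61.  62.1] ang 0.9 z 0.0458
large 446 ctr [623.7 141.8] size [183.5 180.5] ang 32.2 z 0.0578
canister 1106 ctr [ 621.5 -167.7] size [90.8 91.7] ang 89.3 z 0.1013
board 5383 ctr [527.  403.4] size [268.5 190. ] ang 6.6 z 0.0166
scrH 461 ctr [537.5 332. ] size [128.1  25.7] ang 5.9 z 0.0363
scrBl 1003 ctr [532.8 377. ] size [131.6  57.9] ang 8.1 z 0.0197
green 1082 ctr [ 509.4 -375. ] size [ 57.1 263. ] ang 89.0 z 0.0149
orange 1123 ctr [ 503.8 -447.2] size [ 55.1 252.6] ang 83.1 z 0.0154
```

View pics/crop1.png

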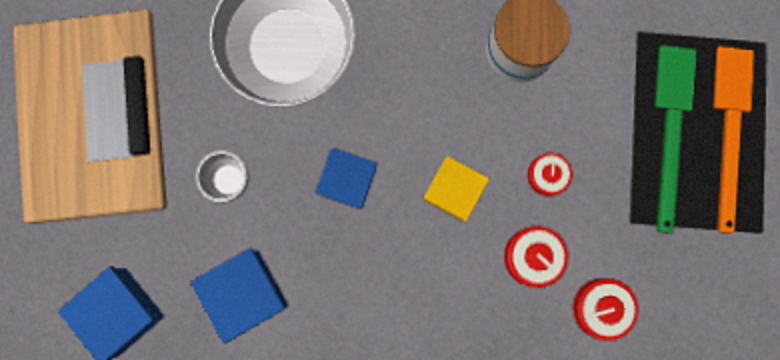

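The crop confirms it: the small blue tin is at crop (347,178) and measures 61 mm, and the small timer is at crop (550,174) at about 54 mm. The midpoint for the tin is (622.6, -13). Now I'll move above the tin.

```bash
python3 -m creep '85 16 37 -5 0 0 -3.5;85 16 37 -5 0 0 -3.5;85 16 37 -5 0 0 -3.5;85 16 37 -5 0 0 -3.5;85 16 37 -5 0 0 -3.5;85 16 37 -5 0 0 -3.5;85 16 37 -5 0 0 -3.5;85 16 37 -5 0 0 -3.5;85 16 37 -5 0 0 -3.5;85 16 37 -5 0 0 -3.5' 40
python3 -m creep '85 16 37 -5 0 0 0;85 16 37 -5 0 0 0;85 16 37 -5 0 0 0;85 16 37 -5 0 0 0;85 16 37 -5 0 0 0;85 16 37 -5 0 0 0;85 16 37 -5 0 0 0;85 6 6 0 0 0 0;85 0 0 0 0 0 0;85 0 0 0 0 0 0'
python3 - <<'E'
from h import *
c=cap('wrist','pics/w1.png'); print(c['extrinsics'].round(3).tolist())
P=cloud(c);im=cv2.cvtColor(c['color'],cv2.COLOR_RGB2HSV);m=(im[...,0]>100)&(im[...,0]<125)&(im[...,1]>120)&(P[...,2]>.04)&(P[...,2]<.055)
print(cv2.minAreaRect((P[m][:,:2]*1000).astype(np.float32)))
E
```

```text
time: 0.93
eef_pos: [0.3252, -0.205, 0.3541]
tcp_rot: [-3.142, -0.0, -0.336]
contact_force: [1.0, 0.0, -0.7]
width: 0.0852
gripper_force: 0.0
time: 1.77
eef_pos: [0.4431, 0.0583, 0.3192]
tcp_rot: [3.14, 0.001, -0.331]
contact_force: [0.2, 0.5, 0.1]
width: 0.0848
gripper_force: 0.0
[[-0.326, -0.899, -0.293, 0.517], [-0.945, 0.31, 0.101, 0.032], [0.0, 0.31, -0.951, 0.287], [0.0, 0.0, 0.0, 1.0]]
((393.6351318359375, 103.26783752441406), (77.74651336669922, 212.51092529296875), 49.30598449707031)
```

```bash
python3 - <<'E'
from h import *
c=load('wrist')
P=cloud(c);im=cv2.cvtColor(c['color'],cv2.COLOR_RGB2HSV);m=(im[...,0]>100)&(im[...,0]<125)&(im[...,1]>120)&(P[...,2]>.04)&(P[...,2]<.055)&(np.hypot(P[...,0]-.443,P[...,1]-.058)<.055)
print(m.sum(),cv2.minAreaRect((P[m][:,:2]*1000).astype(np.float32)))
E
```

```text
6011 ((444.5105895996094, 59.30101013183594), (61.34856414794922, 61.04608154296875), 71.44029998779297)
```

```bash
python3 -m creep '85 1 1 -30 0 0 0;85 0 0 -30 0 0 0;85 0 0 -30 0 0 0;85 0 0 -25 0 0 0;85 0 0 -16 0 0 0;45 0 0 0 0 0 0;45 0 0 0 0 0 0;45 0 0 0 0 0 0;45 0 0 0 0 0 0;45 0 0 0 0 0 0' 40
python3 -m creep '45 0 0 0 0 0 0;45 0 0 15 0 0 0;45 0 0 20 0 0 0;45 15 -6 30 0 0 0;45 25 -10 20 0 0 0;45 30 -12 0 0 0 0;45 30 -12 0 0 0 0;45 30 -12 0 0 0 0;45 25 -10 0 0 0 0;45 15 -6 0 0 0 0'
python3 -m creep '45 8 -4 0 0 0 0;45 0 0 -20 0 0 0;45 0 0 -25 0 0 0;45 0 0 -20 0 0 0;45 0 0 -10 0 0 0;45 0 0 -6 0 0 0;45 0 0 0 0 0 0;45 0 0 0 0 0 0;45 0 0 0 0 0 0;45 0 0 0 0 0 0'
```

```text
time: 2.65
eef_pos: [0.4445, 0.0589, 0.1902]
tcp_rot: [-3.141, -0.002, -0.333]
contact_force: [0.3, -0.1, -1.9]
width: 0.0613
gripper_force: 43.7
time: 3.48
eef_pos: [0.6162, -0.01, 0.2734]
tcp_rot: [3.141, -0.001, -0.333]
contact_force: [-0.0, -0.6, -1.5]
width: 0.0614
gripper_force: 44.3
time: 4.32
eef_pos: [0.6226, -0.0128, 0.1946]
tcp_rot: [-3.141, -0.003, -0.332]
contact_force: [-0.0, -0.5, -1.3]
width: 0.0614
gripper_force: 44.2
```

```bash
python3 -m creep '45 0 0 -3 0 0 0;45 0 0 -1.5 0 0 0;45 0 0 0 0 0 0;72 0 0 0 0 0 0;72 0 0 0 0 0 0;72 0 0 0 0 0 0;72 0 0 12 0 0 0;72 0 0 30 0 0 0;72 0 0 35 0 0 0;85 -6 -7 35 0 0 0'
python3 -m creep '85 -22 -24 10 0 0 0;85 -26 -29 0 0 0 0;85 -26 -29 0 0 0 0;85 -26 -29 0 0 0 0;85 -26 -29 0 0 0 0;85 -22 -24 0 0 0 0;85 -17 -19 0 0 0 0;85 0 0 0 0 0 0;85 0 0 0 0 0 0;85 0 0 0 0 0 0'
cat > t.py <<'E'
from h import *
import sys
c=cap('wrist',sys.argv[1]); P=cloud(c);im=cv2.cvtColor(c['color'],cv2.COLOR_RGB2HSV);H,S,V=[im[...,i].astype(int) for i in range(3)]
m=(((H<8)|(H>172))&(S>120)|(V>180)&(S<60))&(P[...,2]>.018)&(P[...,2]<.027)&(np.hypot(P[...,0]-.452,P[...,1]+.203)<.045)
print(m.sum(),cv2.minEnclosingCircle((P[m][:,:2]*1000).astype(np.float32)))
c=cap('top','pics/top1.png');P=cloud(c);im=cv2.cvtColor(c['color'],cv2.COLOR_RGB2HSV);H,S,V=[im[...,i].astype(int) for i in range(3)]
m=(H>100)&(H<125)&(S>120)&(P[...,2]>.03)&(P[...,2]<.06)&(np.hypot(P[...,0]-.6226,P[...,1]+.013)<.06)
print(m.sum(),cv2.minAreaRect((P[m][:,:2]*1000).astype(np.float32)),np.median(P[m][:,2]))
E
python3 t.py pics/w2.png
```

```text
time: 5.15
eef_pos: [0.6161, -0.019, 0.3014]
tcp_rot: [-3.141, 0.001, -0.331]
contact_force: [0.9, -0.3, 0.4]
width: 0.082
gripper_force: 0.0
time: 5.98
eef_pos: [0.4513, -0.2026, 0.3109]
tcp_rot: [-3.141, -0.001, -0.332]
contact_force: [1.1, 0.1, 0.8]
width: 0.0853
gripper_force: 0.0
2567 ((453.7611389160156, -202.65902709960938), 27.788677215576172)
579 ((621.588623046875, -14.096778869628906), (61.9804573059082, 62.589229583740234), 71.27923583984375) 0.044031722538003804
```

```bash
python3 -m creep '85 2.5 0 -30 0 0 0;85 0 0 -30 0 0 0;85 0 0 -30 0 0 0;85 0 0 -25 0 0 0;85 0 0 -12 0 0 0;85 0 0 -4 0 0 0;40 0 0 0 0 0 0;40 0 0 0 0 0 0;40 0 0 0 0 0 0;40 0 0 0 0 0 0' 30
python3 -m creep '40 0 0 0 0 0 0;40 0 0 0 0 0 0;40 0 0 20 0 0 0;40 0 0 30 0 0 0;40 0 0 35 0 0 0;40 5 5 35 0 0 0;40 15 17 10 0 0 0;40 24 27 0 0 0 0;40 26 30 0 0 0 0;40 26 30 0 0 0 0'
python3 -m creep '40 26 30 0 0 0 0;40 24 27 0 0 0 0;40 15 16 0 0 0 0;40 8 8 0 0 0 0;40 0 0 0 0 0 0;40 0 0 -20 0 0 0;40 0 0 -25 0 0 0;40 0 0 -20 0 0 0;40 0 0 -8 0 0 0;40 0 0 0 0 0 0'
```

```text
time: 6.92
eef_pos: [0.4545, -0.2032, 0.1816]
tcp_rot: [3.141, -0.004, -0.332]
contact_force: [0.9, 0.6, 3.8]
width: 0.0545
gripper_force: 32.2
time: 7.75
eef_pos: [0.5503, -0.093, 0.3104]
tcp_rot: [-3.142, -0.002, -0.334]
contact_force: [-0.0, -0.9, -1.0]
width: 0.0543
gripper_force: 32.2
time: 8.58
eef_pos: [0.6214, -0.014, 0.2335]
tcp_rot: [3.14, 0.005, -0.334]
contact_force: [-0.8, -0.2, -2.3]
width: 0.0542
gripper_force: 32.1
```

```bash
python3 -m creep '40 1.2 1.2 -3 0 0 0;40 0 0 -2 0 0 0;40 0 0 -1 0 0 0;40 0 0 0 0 0 0;40 0 0 0 0 0 0;40 0 0 0 0 0 0;40 0 0 0 0 0 0;40 0 0 0 0 0 0;40 0 0 0 0 0 0;40 0 0 0 0 0 0'
```

```text
time: 9.42
eef_pos: [0.6238, -0.0116, 0.2302]
tcp_rot: [-3.142, 0.0, -0.332]
contact_force: [-0.2, -0.2, -1.0]
width: 0.0542
gripper_force: 32.1
```

```bash
python3 -m creep '40 -1 -1 -1.5 0 0 0;40 0 0 -1.5 0 0 0;40 0 0 0 0 0 0;40 0 0 0 0 0 0;40 0 0 0 0 0 0;40 0 0 0 0 0 0;40 0 0 0 0 0 0;40 0 0 0 0 0 0;40 0 0 0 0 0 0;40 0 0 0 0 0 0'
```

```text
time: 10.25
eef_pos: [0.6228, -0.0126, 0.2272]
tcp_rot: [-3.142, -0.0, -0.332]
contact_force: [-0.2, -0.9, -0.4]
width: 0.0546
gripper_force: 32.2
```

```bash
python3 -m creep '40 0 0 -0.5 0 0 0;66 0 0 0 0 0 0;66 0 0 0 0 0 0;66 0 0 0 0 0 0;66 0 0 8 0 0 0;66 0 0 25 0 0 0;66 0 0 35 0 0 0;85 -5 6 25 0 0 0;85 -17 22 0 0 0 0;85 -22 29 0 0 0 0'
python3 -m creep '85 -24 31 0 0 0 0;85 -24 31 0 0 0 0;85 -24 31 0 0 0 0;85 -24 31 0 0 0 0;85 -20 25 0 0 0 0;85 -13 15 0 0 0 0;85 -6 8 0 0 0 0;85 0 0 0 0 0 0;85 0 0 0 0 0 0;85 0 0 0 0 0 0'
cat > b.py <<'E'
from h import *
from scipy.optimize import least_squares
def circ(X):
    s=least_squares(lambda p:np.hypot(X[:,0]-p[0],X[:,1]-p[1])-p[2],[*X.mean(0),30],loss='soft_l1'); return s.x.round(1)
c=cap('wrist','pics/w3.png'); P=cloud(c)
m=(P[...,2]>.043)&(P[...,2]<.055)&(np.hypot(P[...,0]-.4436,P[...,1]-.216)<.05)
X=P[m][:,:2]*1000; print('small',len(X),circ(X),cv2.minEnclosingCircle(X.astype(np.float32)))
c=cap('top','pics/top2.png');P=cloud(c);im=cv2.cvtColor(c['color'],cv2.COLOR_RGB2HSV);H,S,V=[im[...,i].astype(int) for i in range(3)]
R=np.hypot(P[...,0]-.6226,P[...,1]+.013)
m=(H>100)&(H<125)&(S>120)&(P[...,2]>.03)&(P[...,2]<.06)&(R<.06)
print('tin',cv2.minAreaRect((P[m][:,:2]*1000).astype(np.float32)))
m=(P[...,2]>.06)&(P[...,2]<.085)&(R<.05)
print('timer',m.sum(),cv2.minEnclosingCircle((P[m][:,:2]*1000).astype(np.float32)),np.percentile(P[m][:,2],[10,50,98]))
m=(P[...,2]>.055)&(P[...,2]<.066)&(np.hypot(P[...,0]-.6237,P[...,1]-.1418)<.11)
X=P[m][:,:2]*1000; print('large',len(X),circ(X))
E
python3 b.py
```

```text
time: 11.08
eef_pos: [0.5793, 0.0434, 0.3233]
tcp_rot: [-3.14, -0.006, -0.335]
contact_force: [1.2, 1.1, 0.1]
width: 0.0855
gripper_force: 0.0
time: 11.92
eef_pos: [0.4446, 0.2156, 0.3199]
tcp_rot: [3.141, -0.001, -0.333]
contact_force: [-0.1, -0.3, 0.9]
width: 0.0853
gripper_force: 0.0
small 1153 [444.7 216.4  29.9] ((444.1247863769531, 216.6654052734375), 32.00941848754883)
tin ((621.5875244140625, -13.673690795898438), (62.12068176269531, 63.095970153808594), 70.51553344726562)
timer 389 ((619.8575439453125, -12.56389331817627), 28.1672306060791) [0.06623381 0.06911567 0.07770212]
large 344 [623.4 141.7  89.6]
```

View pics/w3.png

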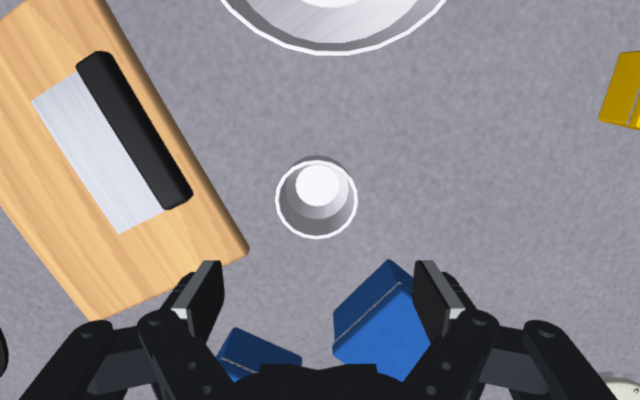

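```bash
python3 -m creep '85 0 1 -30 0 0 0;85 0 0 -30 0 0 0;85 0 0 -30 0 0 0;85 0 0 -24 0 0 0;85 0 0 -10 0 0 0;85 0 0 0 0 0 0;50 0 0 0 0 0 0;50 0 0 0 0 0 0;50 0 0 0 0 0 0;50 0 0 0 0 0 0' 25
python3 -m creep '50 0 0 0 0 0 0;50 0 0 0 0 0 0;50 0 0 20 0 0 0;50 0 0 30 0 0 0;50 0 0 35 0 0 0;50 5 -2 25 0 0 0;50 15 -6 0 0 0 0;50 24 -10 0 0 0 0;50 26 -11 0 0 0 0;50 26 -11 0 0 0 0'
python3 -m creep '50 26 -11 0 0 0 0;50 26 -11 0 0 0 0;50 20 -8 0 0 0 0;50 12 -4 0 0 0 0;50 0 0 0 0 0 0;50 0 0 -20 0 0 0;50 0 0 -30 0 0 0;50 0 0 -25 0 0 0;50 0 0 -15 0 0 0;50 0 0 0 0 0 0'
```

```text
time: 12.85
eef_pos: [0.4447, 0.2175, 0.1982]
tcp_rot: [-3.139, -0.004, -0.332]
contact_force: [0.7, -1.3, 4.2]
width: 0.0638
gripper_force: 27.9
time: 13.68
eef_pos: [0.5406, 0.1771, 0.3065]
tcp_rot: [-3.141, -0.001, -0.331]
contact_force: [-0.5, 1.0, -0.5]
width: 0.0633
gripper_force: 28.0
time: 14.52
eef_pos: [0.6218, 0.1437, 0.2106]
tcp_rot: [3.138, 0.008, -0.331]
contact_force: [0.1, 0.4, -0.3]
width: 0.0632
gripper_force: 28.0
```

```bash
python3 -m creep '50 0 0 0 0 0 0;50 0 0 0 0 0 0;50 0 0 0 0 0 0;50 0 0 0 0 0 0;50 0 0 0 0 0 0;50 0 0 0 0 0 0;50 0 0 0 0 0 0;50 0 0 0 0 0 0;50 0 0 0 0 0 0;50 0 0 0 0 0 0'
```

```text
time: 15.35
eef_pos: [0.6238, 0.1433, 0.2156]
tcp_rot: [3.142, 0.0, -0.332]
contact_force: [-0.5, 0.0, -2.0]
width: 0.0632
gripper_force: 28.0
```

```bash
python3 -m creep '50 0.5 -0.5 -5 0 0 0;50 0 0 -5 0 0 0;50 0 0 -3 0 0 0;50 0 0 -1.5 0 0 0;50 0 0 0 0 0 0;50 0 0 0 0 0 0;50 0 0 0 0 0 0;50 0 0 0 0 0 0;50 0 0 0 0 0 0;50 0 0 0 0 0 0'
```

```text
time: 16.18
eef_pos: [0.6243, 0.1427, 0.2023]
tcp_rot: [3.141, -0.0, -0.332]
contact_force: [-3.2, -1.8, 6.1]
width: 0.0632
gripper_force: 28.5
```

```bash
python3 -m creep '50 0 0 0.5 0 0 0;74 0 0 0 0 0 0;74 0 0 0 0 0 0;74 0 0 0 0 0 0;74 0 0 10 0 0 0;74 0 0 25 0 0 0;74 0 0 35 0 0 0;74 0 0 40 0 0 0;74 0 0 20 0 0 0;74 0 -10 5 0 0 0'
python3 -m creep '40 -5 -25 5 0 0 1.9;40 -8 -40 0 0 0 1.9;40 -8 -40 0 0 0 1.9;40 -8 -40 0 0 0 1.9;40 -8 -40 0 0 0 1.9;40 -8 -40 0 0 0 1.9;40 -8 -40 0 0 0 1.9;40 -8 -40 0 0 0 1.9;40 -8 -40 0 0 0 1.9;40 -8 -40 0 0 0 1.9'
python3 -m creep '40 -8 -40 0 0 0 0;40 -8 -40 0 0 0 0;40 -8 -30 0 0 0 0;40 -8 -14 0 0 0 0;40 0 0 0 0 0 0;40 0 0 0 0 0 0;40 0 0 0 0 0 0;40 0 0 0 0 0 0;40 0 0 0 0 0 0;40 0 0 0 0 0 0'
cat > s.py <<'E'
from h import *
import sys
def spat(c,col,roi,zmin):
    P=cloud(c);im=cv2.cvtColor(c['color'],cv2.COLOR_RGB2HSV);H,S,V=[im[...,i].astype(int) for i in range(3)]
    m=((H>45)&(H<90)&(S>100) if col=='g' else (H>3)&(H<20)&(S>150))&(P[...,2]>zmin)&(P[...,2]<zmin+.03)
    m&=(np.hypot(P[...,0]-roi[0],P[...,1]-roi[1])<.16)
    m=cv2.morphologyEx(m.astype(np.uint8),cv2.MORPH_OPEN,np.ones((3,3)))>0
    X=P[m]*1000; print(col,len(X),'x',X[:,0].min().round(1),X[:,0].max().round(1),cv2.minAreaRect(X[:,:2].astype(np.float32)))
    return X
E
python3 - <<'E'
from s import *
c=cap('wrist','pics/w4.png'); X=spat(c,'g',(.51,-.375),.006)
# centre line of handle / head in world
for a,b in((400,500),(440,490),(560,620)):
    Y=X[(X[:,0]>a)&(X[:,0]<b)]
    if len(Y)>30:
        bins=[(x,(np.percentile(q,2)+np.percentile(q,98))/2) for x in range(a,b,10) for q in [Y[abs(Y[:,0]-x-5)<5][:,1]] if len(q)>10]
        print(a,b,np.polyfit(*np.array(bins).T,1),np.mean(bins,0))
c=cap('top','pics/top3.png'); spat(c,'g',(.51,-.375),.006);spat(c,'o',(.504,-.447),.006)
E
```

```text
time: 17.02
eef_pos: [0.6245, 0.1341, 0.3441]
tcp_rot: [-3.136, -0.009, -0.33]
contact_force: [0.7, -0.7, 1.0]
width: 0.074
gripper_force: 0.0
time: 17.85
eef_pos: [0.5462, -0.2542, 0.3412]
tcp_rot: [-3.141, 0.001, 0.001]
contact_force: [1.0, -0.4, -0.5]
width: 0.0402
gripper_force: 0.0
time: 18.68
eef_pos: [0.5158, -0.3751, 0.3418]
tcp_rot: [3.142, -0.0, 0.001]
contact_force: [0.1, 1.2, 0.2]
width: 0.04
gripper_force: 0.0
g 8906 x 379.3 627.9 ((503.3861083984375, -366.1023864746094), (50.38175582885742, 248.47230529785156), 83.5319595336914)
400 500 [-1.19499415e-01 -3.06959995e+02] [ 445.         -360.13723505]
440 490 [-1.16190851e-01 -3.08578931e+02] [ 460.        -362.0267226]
560 620 [-1.22584058e-01 -3.04395574e+02] [ 585.        -376.1072479]
g 1019 x 385.7 629.1 ((506.2396240234375, -369.6182861328125), (51.4021110534668, 244.19322204589844), 85.11892700195312)
o 236 x 582.2 625.9 ((603.5086669921875, -457.3760070800781), (49.90007781982422, 45.20420837402344), 85.29329681396484)
```

View pics/w4.png

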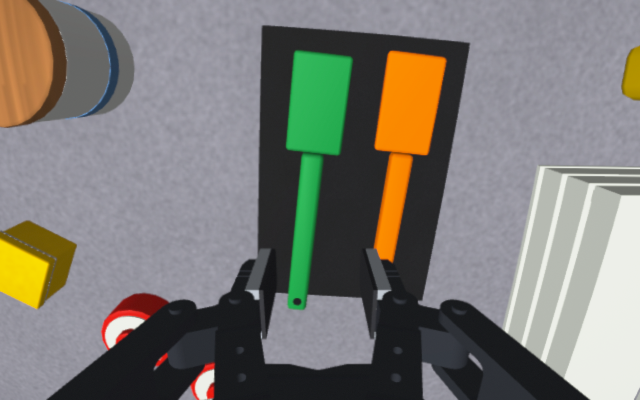

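View pics/top3.png

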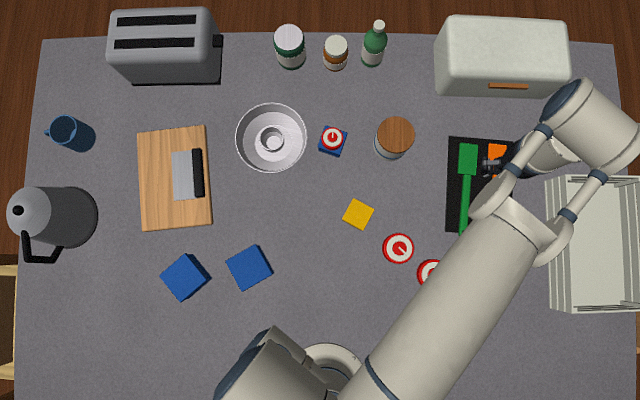

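The wrist view shows the green handle at about (305,220), yawed -6.6°, with its middle at (503,-366). The top view shows the small bowl nested near (272,140) and the timer on the tin at (332,138). Now I'll grip near the spatula's balance point.

```bash
python3 -m creep '40 0.5 4 -25 0 0 -3.3;40 0 3.5 -30 0 0 -3.3;40 0 0 -35 0 0 0;40 0 0 -30 0 0 0;40 0 0 -20 0 0 0;40 0 0 -12 0 0 0;40 0 0 -6 0 0 0;40 0 0 0 0 0 0;40 0 0 0 0 0 0;40 0 0 0 0 0 0' 40
python3 -m creep '40 0 0 -3 0 0 0;10 0 0 0 0 0 0;10 0 0 0 0 0 0;10 0 0 0 0 0 0;10 0 0 0 0 0 0;10 0 0 0 0 0 0;10 0 0 0 0 0 0;10 0 0 0 0 0 0;10 0 0 0 0 0 0;10 0 0 0 0 0 0'
```

```text
time: 19.62
eef_pos: [0.5164, -0.3691, 0.186]
tcp_rot: [3.14, -0.003, -0.116]
contact_force: [-0.1, -0.8, 0.1]
width: 0.0399
gripper_force: 0.0
time: 20.45
eef_pos: [0.516, -0.3688, 0.1815]
tcp_rot: [3.141, -0.001, -0.116]
contact_force: [-0.0, 0.2, 4.8]
width: 0.0188
gripper_force: 41.0
```

```bash
python3 -m creep '10 0 0 15 0 0 0;10 0 0 25 0 0 0;10 0 0 35 0 0 0;10 0 0 35 0 0 0;10 0 0 35 0 0 0;10 0 0 30 0 0 0;10 0 20 5 0 0 0;10 0 30 0 0 0 0;10 0 35 0 0 0 0;10 0 40 0 0 0 0'
python3 -m creep '10 2 40 0 0 0 1.3;10 2 40 0 0 0 1.3;10 2 40 0 0 0 1.3;10 2 40 0 0 0 1.3;10 2 40 0 0 0 1.3;10 2 40 0 0 0 1.3;10 2 40 0 0 0 1.3;10 2 40 0 0 0 1.3;10 2 40 0 0 0 1.3;10 2 40 0 0 0 1.3'
python3 -m creep '10 0 40 0 0 0 0;10 0 40 0 0 0 0;10 0 40 0 0 0 0;10 0 40 0 0 0 0;10 0 40 0 0 0 0;10 0 40 0 0 0 0;10 0 30 0 0 0 0;10 0 20 0 0 0 0;10 0 0 0 0 0 0;10 0 0 0 0 0 0'
cat > sc.py <<'E'
from h import *
import sys
c=cap('wrist',sys.argv[1]); P=cloud(c);im=cv2.cvtColor(c['color'],cv2.COLOR_RGB2HSV);H,S,V=[im[...,i].astype(int) for i in range(3)]
D=np.hypot(P[...,0]-.534,P[...,1]-.362)<.09
rng=lambda m:print(m.sum(),cv2.minAreaRect((P[m][:,:2]*1000).astype(np.float32)))
op=lambda m:cv2.morphologyEx(m.astype(np.uint8),cv2.MORPH_OPEN,np.ones((3,3)))>0
a=op(D&(V<80)&(P[...,2]>.03)&(P[...,2]<.045));b=op(D&(S<50)&(V>90)&(P[...,2]>.014)&(P[...,2]<.03))
rng(a);rng(b);rng(a|b)
E
python3 sc.py pics/w5.png
```

```text
time: 21.28
eef_pos: [0.5154, -0.2433, 0.3595]
tcp_rot: [-3.141, 0.002, -0.118]
contact_force: [0.3, 0.8, -0.7]
width: 0.0189
gripper_force: 40.3
time: 22.12
eef_pos: [0.5354, 0.1583, 0.3597]
tcp_rot: [3.141, 0.001, 0.112]
contact_force: [0.5, -0.2, -1.5]
width: 0.0188
gripper_force: 40.3
time: 22.95
eef_pos: [0.5355, 0.4474, 0.3587]
tcp_rot: [3.14, 0.002, 0.113]
contact_force: [1.0, -0.6, -0.5]
width: 0.019
gripper_force: 40.3
3578 ((537.9888305664062, 335.55242919921875), (127.52366638183594, 25.05380630493164), 6.539112567901611)
6581 ((531.7037353515625, 375.3672790527344), (132.45957946777344, 60.73882293701172), 5.685486316680908)
10159 ((532.8152465820312, 364.5499572753906), (131.965087890625, 83.59840393066406), 6.377699851989746)
```

View pics/w5.png

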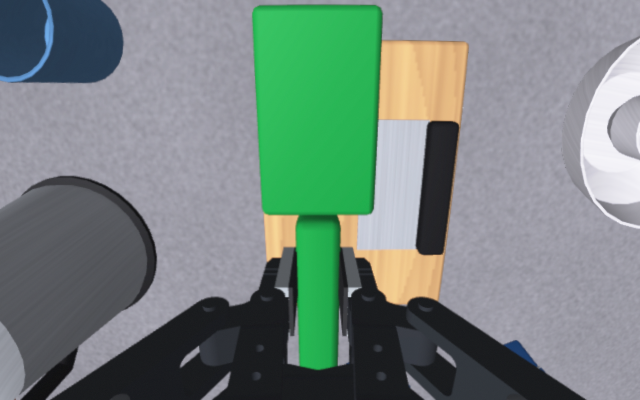

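```bash
python3 - <<'E'
from h import *
c=load('wrist'); P=cloud(c);im=cv2.cvtColor(c['color'],cv2.COLOR_RGB2HSV);H,S,V=[im[...,i].astype(int) for i in range(3)]
m=(H>45)&(H<90)&(S>100)&(P[...,2]>.15)
yy,xx=np.indices(m.shape); m&=(yy<210)
Z=P[m]*1000; print('z',np.percentile(Z[:,2],[5,50,95]).round(1))
Z=Z[abs(Z[:,2]-np.median(Z[:,2]))<6]; A=np.c_[Z[:,:2],np.ones(len(Z))]; print('slope',np.linalg.lstsq(A,Z[:,2],rcond=None)[0][:2])
(c0,s,a)=cv2.minAreaRect(Z[:,:2].astype(np.float32)); print(c0,s,a)
E
```

```text
z [188.8 190.  191.1]
slope [-0.00491248 -0.00245642]
(604.68212890625, 454.9891052246094) (81.93106842041016, 49.847286224365234) 6.397846698760986
```

```bash
python3 -m creep '10 1.5 2 -20 0 0 0;10 1 1.3 -30 0 0 0;10 0 0 -30 0 0 0;10 0 0 -30 0 0 0;10 0 0 -20 0 0 0;10 0 0 -15 0 0 0;10 0 0 -8 0 0 0;10 0 0 -2 0 0 0;10 0 0 0 0 0 0;10 0 0 0 0 0 0'
python3 -m creep '10 0 0 0 0 0 0;10 0 0 -2 0 0 0;10 0 0 -2 0 0 0;10 0 0 0 0 0 0;10 0 0 0 0 0 0;10 0 0 0 0 0 0;10 0 0 0 0 0 0;10 0 0 0 0 0 0;10 0 0 0 0 0 0;10 0 0 0 0 0 0'
python3 sc.py pics/w6.png
```

```text
time: 23.83
eef_pos: [0.5388, 0.4497, 0.2079]
tcp_rot: [-3.14, -0.003, 0.111]
contact_force: [-0.2, 0.0, -0.8]
width: 0.0187
gripper_force: 40.3
time: 24.67
eef_pos: [0.5384, 0.4496, 0.2017]
tcp_rot: [-3.142, -0.0, 0.111]
contact_force: [1.0, 0.6, -1.5]
width: 0.0191
gripper_force: 40.3
11019 ((539.8555908203125, 382.9491882324219), (115.3729248046875, 120.94038391113281), 6.2052178382873535)
18782 ((536.41552734375, 375.9109191894531), (123.29641723632812, 62.521759033203125), 5.953707218170166)
29801 ((535.69775390625, 382.3509521484375), (123.40807342529297, 120.96100616455078), 6.420880317687988)
```

View pics/w6.png

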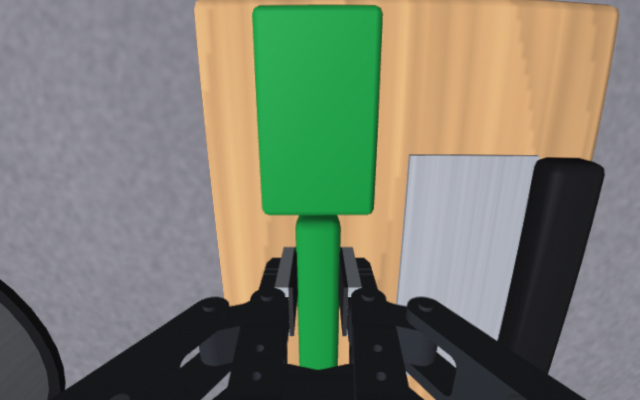

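```bash
python3 -m creep '10 0 0 -2 0 0 0;10 0 0 -2 0 0 0;10 0 0 -1.5 0 0 0;10 0 0 0 0 0 0;10 0 0 0 0 0 0;10 0 0 0 0 0 0;10 0 0 0 0 0 0;10 0 0 0 0 0 0;10 0 0 0 0 0 0;10 0 0 0 0 0 0'
```

```text
time: 25.55
eef_pos: [0.5383, 0.4497, 0.1962]
tcp_rot: [-3.142, -0.0, 0.111]
contact_force: [-0.5, 0.0, -1.2]
width: 0.0185
gripper_force: 40.4
```

The head's right edge runs through (376,180), the blade's left edge through (409,156) and (402,250). I'll compute the gap and along-axis offset.

```bash
python3 - <<'E'
from h import *
c=load('wrist')
B=at_z(c,[(409.5,157),(402,250),(545,157)],.021)*1000; G=at_z(c,[(380,30),(374.5,200),(256,9),(380,9)],.034)*1000
print(B.round(1),G.round(1))
u=np.array([np.cos(.111),np.sin(.111)]);n=np.array([-u[1],u[0]])
print('lat blade',B[:,:2]@n,'lat head',G[:,:2]@n,'along blade end',B[:,:2]@u,'along tip',G[:,:2]@u)
E
```

```text
[[593.1 413.4  21. ]
 [546.6 408.   21. ]
 [600.8 349.4  21. ]] [[641.6 437.3  34. ]
 [575.  428.8  34. ]
 [643.8 484.   34. ]
 [648.8 438.4  34. ]]
lat blade [345.1776506  344.97548987 280.70281931] lat head [363.48353545 362.46749274 409.7434945  363.78918442] along blade end [635.28255146 588.47465492 635.78579293] along tip [686.12808059 618.96115365 693.46677165 693.41415824]
```

```bash
python3 -m creep '10 1.5 0 0 0 0 0;10 0 0 -1 0 0 0;10 0 0 0 0 0 0;10 0 0 0 0 0 0;30 0 0 0 0 0 0;30 0 0 0 0 0 0;30 0 0 0 0 0 0;30 0 0 10 0 0 0;30 0 0 25 0 0 0;30 0 0 35 0 0 0'
python3 -m creep '30 0 0 35 0 0 0;30 -25 0 35 0 0 0;30 -35 0 10 0 0 0;30 -35 0 0 0 0 0;30 -35 0 0 0 0 0;30 0 0 0 0 0 0;30 0 0 0 0 0 0;30 0 0 0 0 0 0;30 0 0 0 0 0 0;30 0 0 0 0 0 0'
python3 - <<'E'
from h import *
c=cap('wrist','pics/w7.png')
E
```

```text
time: 26.38
eef_pos: [0.5391, 0.4492, 0.262]
tcp_rot: [3.138, 0.007, 0.111]
contact_force: [0.5, -0.2, 0.0]
width: 0.03
gripper_force: 0.0
time: 27.22
eef_pos: [0.4117, 0.4495, 0.344]
tcp_rot: [3.141, -0.0, 0.11]
contact_force: [0.1, -0.5, 0.1]
width: 0.0301
gripper_force: 0.0
```

View pics/w7.png

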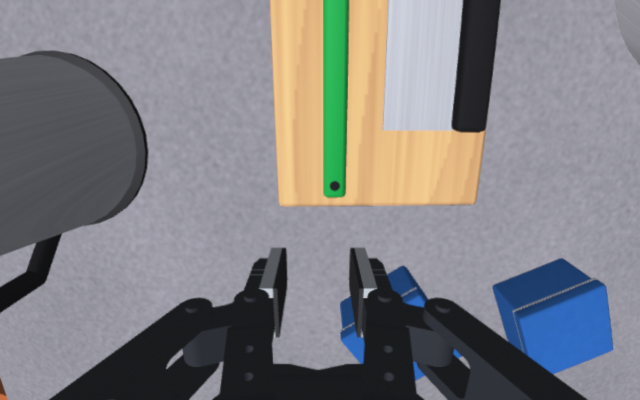

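```bash
python3 -m creep '30 0 -40 0 0 0 0;30 0 -40 0 0 0 0;30 0 -40 0 0 0 0;30 0 -40 0 0 0 0;30 0 -40 0 0 0 0;30 0 -40 0 0 0 0;30 0 -40 0 0 0 0;30 0 -40 0 0 0 0;30 0 -40 0 0 0 0;30 0 -30 0 0 0 0'
cat > f.py <<'E'
from h import *
from b2 import circ
c=cap('top','pics/top4.png');P=cloud(c);im=cv2.cvtColor(c['color'],cv2.COLOR_RGB2HSV);H,S,V=[im[...,i].astype(int) for i in range(3)]
D=lambda x,y,r:np.hypot(P[...,0]-x,P[...,1]-y)<r
Z=lambda a,b:(P[...,2]>a)&(P[...,2]<b)
f=lambda m:(P[m][:,:2]*1000).astype(np.float32)
print('tin',cv2.minAreaRect(f((H>100)&(H<125)&(S>120)&Z(.03,.06)&D(.6226,-.013,.06))))
print('timer',cv2.minEnclosingCircle(f(Z(.06,.085)&D(.6226,-.013,.05))))
print('large',circ(f(Z(.055,.066)&D(.6237,.1418,.11)&~D(.6237,.1418,.075))))
m=Z(.042,.06)&D(.6237,.1418,.045);print('small',m.sum(),circ(f(m)),cv2.minEnclosingCircle(f(m)))
m=(H>45)&(H<90)&(S>100)&Z(.015,.06)&D(.525,.447,.15);print('green',cv2.minAreaRect(f(m)))
print('scrH',cv2.minAreaRect(f((V<70)&Z(.028,.05)&D(.5375,.333,.075))))
bl=(S<45)&(V>90)&Z(.015,.03)&D(.533,.377,.075);print('blade',cv2.minAreaRect(f(bl)))
print('canister',cv2.minEnclosingCircle(f(Z(.095,.12)&D(.6215,-.168,.07))))
m=(H>3)&(H<20)&(S>150)&Z(.005,.04)&D(.504,-.447,.16);print('orange',cv2.minAreaRect(f(m)))
print('yellow',cv2.minAreaRect(f((H>18)&(H<32)&(S>150)&Z(.035,.06)&D(.431,-.079,.06))))
cv2.imwrite('pics/top4c.png',cv2.resize(cv2.cvtColor(c['color'][90:250,120:530],cv2.COLOR_RGB2BGR),(800,312)))
E
sed -n '2,4p' b.py | sed '1i from h import *' > b2.py; python3 f.py
```

```text
time: 28.1
eef_pos: [0.4105, 0.0568, 0.3444]
tcp_rot: [3.141, -0.001, 0.109]
contact_force: [0.0, -0.3, 0.3]
width: 0.0299
gripper_force: 0.0
tin ((621.75244140625, -13.895172119140625), (62.00728988647461, 62.73168182373047), 71.05021667480469)
timer ((619.9116821289062, -12.603723526000977), 28.255435943603516)
large [624.1 141.7  89.2]
small 140 [622.6 140.7  29.4] ((623.2612915039062, 141.36383056640625), 32.21593475341797)
green ((537.5682373046875, 393.6856384277344), (248.0689239501953, 148.29727172851562), 11.843006134033203)
scrH ((536.45068359375, 332.1001892089844), (128.2749481201172, 25.671186447143555), 5.740049839019775)
blade ((532.2442626953125, 377.16973876953125), (130.5009307861328, 57.97676086425781), 7.536044120788574)
canister ((621.428955078125, -168.67123413085938), 46.863014221191406)
orange ((503.0936584472656, -450.99176025390625), (55.38878631591797, 251.56982421875), 85.62555694580078)
yellow ((430.7752685546875, -79.2254638671875), (61.00349044799805, 61.85272979736328), 62.34880828857422)
```

View pics/top4c.png

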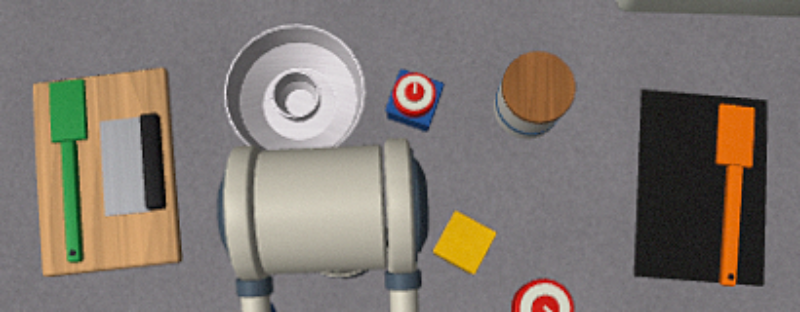

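The crop shows everything in place: timer centred on the tin (413,93), small bowl nested (297,95), green spatula beside the scraper (70,170), and the orange spatula and yellow tin unmoved. One numeric check of the spatula gap remains.

```bash
python3 - <<'E'
from h import *
c=load('top');P=cloud(c);im=cv2.cvtColor(c['color'],cv2.COLOR_RGB2HSV);H,S,V=[im[...,i].astype(int) for i in range(3)]
m=(H>45)&(H<90)&(S>100)&(P[...,2]>.015)&(P[...,2]<.06)&(P[...,1]>.40)&(P[...,1]<.50)&(abs(P[...,0]-.525)<.14)
(a,s,t)=cv2.minAreaRect((P[m][:,:2]*1000).astype(np.float32));print(a,s,t)
th=np.deg2rad(6.2);u=np.array([np.cos(th),np.sin(th)]);n=np.array([-u[1],u[0]])
q=np.array([533.5,363.0]);d=np.array(a)-q;print('along',d@u,'gap',d@n-67.5)
E
```

```text
(527.0216064453125, 444.4051513671875) (248.40943908691406, 51.20728302001953) 8.051130294799805
along 2.3512027014229018 gap 14.128672033918008
```

```bash
python3 -m creep '30 3 35 6 0 0 0;30 3 35 6 0 0 0;30 3 35 6 0 0 0;30 3 35 6 0 0 0;30 3 35 6 0 0 0;30 3 35 6 0 0 0;30 3 35 6 0 0 0;30 3 35 6 0 0 0;30 3 35 6 0 0 0;30 3 30 6 0 0 0'
python3 -m creep '30 0 0 0 0 0 0;30 0 0 0 0 0 0;30 0 0 0 0 0 0;30 0 0 0 0 0 0;30 0 0 0 0 0 0;30 0 0 0 0 0 0;30 0 0 0 0 0 0;30 0 0 0 0 0 0;30 0 0 0 0 0 0;30 0 0 0 0 0 0'
python3 - <<'E'
from h import *
c=cap('wrist','pics/w8.png')
E
```

```text
time: 28.98
eef_pos: [0.4409, 0.4071, 0.4038]
tcp_rot: [-3.142, 0.001, 0.111]
contact_force: [2.0, -0.7, 1.0]
width: 0.0302
gripper_force: 0.0
time: 29.82
eef_pos: [0.4406, 0.4045, 0.4042]
tcp_rot: [-3.142, -0.0, 0.111]
contact_force: [-0.5, -0.2, 0.3]
width: 0.0301
gripper_force: 0.0
```

View pics/w8.png

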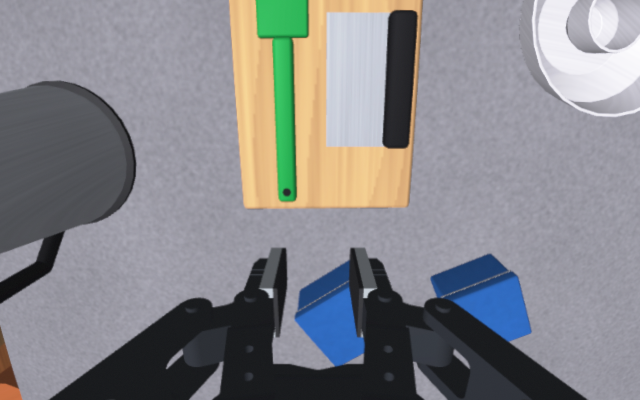

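Head right edge is at (308,20), blade left edge from (327,13) to (326,147), handle end at (287,201).

```bash
python3 - <<'E'
from h import *
c=load('wrist');P=cloud(c);im=cv2.cvtColor(c['color'],cv2.COLOR_RGB2HSV);H,S,V=[im[...,i].astype(int) for i in range(3)]
g=(H>45)&(H<90)&(S>100)&(P[...,2]>.015)&(P[...,2]<.06)&(P[...,1]>.40)
b=(S<50)&(V>90)&(P[...,2]>.014)&(P[...,2]<.03)&(np.hypot(P[...,0]-.534,P[...,1]-.364)<.085)
k=(V<80)&(P[...,2]>.028)&(P[...,2]<.05)&(np.hypot(P[...,0]-.534,P[...,1]-.364)<.085)
op=lambda m:cv2.morphologyEx(m.astype(np.uint8),cv2.MORPH_OPEN,np.ones((3,3)))>0
B=P[op(b)|op(k)][:,:2]*1000; G=P[op(g)][:,:2]*1000
(a,s,t)=cv2.minAreaRect(B.astype(np.float32)); print('scr',a,s,t)
G=G; hd=G[(G[:,0]<560)]; 
bins=np.array([(x,np.percentile(q,[2,98]).mean()) for x in range(420,545,8) for q in [hd[abs(hd[:,0]-x)<4][:,1]] if len(q)>10])
p=np.polyfit(*bins.T,1); print('handle yaw',np.rad2deg(np.arctan(p[0])),'n',len(bins))
th=np.deg2rad(6.4);u=np.array([np.cos(th),np.sin(th)]);n=np.array([-u[1],u[0]]);a=np.array(a)
L=(G-a)@n;A=(G-a)@u
print('handle back end',A.min(),'-> middle',A.min()+125,'handle centreline lat',(bins-a)@n)
h=A>60; print('head lat',np.percentile(L[h],[1,99]),'blade lat',np.percentile((B-a)@n,[0.5,99.5]),'scr along',np.percentile((B-a)@u,[.5,99.5]))
E
```

```text
scr (534.3983764648438, 364.4124755859375) (130.6291046142578, 84.0639419555664) 6.19647216796875
handle yaw 6.5172190950186115 n 16
handle back end -121.58534919186415 -> middle 3.414650808135846 handle centreline lat [83.45819909 83.23777938 83.59799216 83.59490203 83.55002789 83.77577782
 83.60694602 83.37267845 83.23865364 83.88608064 83.77459946 83.56766403
 83.936771   83.47524266 83.37651412 83.91491819]
head lat [ 60.04935039 107.94162859] blade lat [-41.10500839  41.64103865] scr along [-64.26176864  63.88502054]
```

```bash
python3 -c "
from bench import r
print(r.close_job())"
```

```text
the job is handed in; nothing more can be done
None
```

The job is handed in at about 30 s: the tin is within about 1.5 mm of the midpoint and the timer within about 2 mm of the lid's middle. The small bowl is nested in the middle of the large one. The spatula lies parallel to the scraper to within 0.5°, with a gap of about 16–17 mm and middles level within about 3 mm. No shift of the scraper, yellow tin or orange spatula showed in the closing images.

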